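# Load the jar rack and hold the row against its sprung pusher

## Robot

A 6-joint arm with a two-finger parallel gripper is mounted at the origin on the work surface. World frame = base frame: x ahead of the robot, y to its left, z up, the work surface at z = 0. Lengths are in mm, angles in rad, forces in N, time in s.
With the tool pointing down it reaches from about 300 to 775 mm from the base axis. Payload 14.6 kg.
Tool frame: the origin (TCP) lies at the very end of the fingers, on their centre line; the grasp point (between the pads) lies 19 mm behind it (grip_point_offset is the distance from the TCP to the grasp point, in mm); z points along the fingers, y is the line along which they close (so a half turn about z gives the same grasp; the last joint's range is limited). The gripper opens to 94 mm and grips with 3 to 60 N. Pads are 16 mm wide; open, the fingers measure 119 mm over their backs; the gripper's body (75 mm by 177 mm) begins 78 mm behind the grasp point.
Start: joints at [-0.067, 0.3, 1.521, -0, 1.321, -0.067], TCP at [549.99, -0.002, 179.046] pointing down, gripper open.
Joint ranges: [-3.03, 3.03], [-0.79, 2.21], [0.23, 2.52], [-1.04, 4.18], [0, 3.07], [-2.55, 2.55]. Speed limits (rad/s): [2.22, 2.22, 2.57, 3.14, 3.14, 3.14].

## Interface

Orientations are given as [roll, pitch, yaw] about the fixed x, y, z axes, in that order (R = Rz(yaw) Ry(pitch) Rx(roll)).
In Python, from cell import read_state, camera, camera_info, sign_off, grip_point_offset gives the robot as it stands.
- The arm moves only by the shell command python3 -m handwheel 'ROWS' [FORCE]. ROWS is text: rows parted by semicolons, each of 5 numbers parted by spaces: the shift along the world's x, y, z in units of 40 mm (1.0 is 40 mm), then the turn about the world's z in units of 5 degrees (1.0 is 5 degrees), then the closure, from 0 (fully open) to 1 (shut). In form: dx dy dz yaw gripper; .... A call has 1 to 12 rows; each row shifts and turns the commanded pose from where the row before left it; what a row does not reach is not made up. A row lasts 1/12 s, in which the tool goes at most 41.7 mm and 7.16 degrees, less where a joint would pass 70% of its speed; a pose out of reach is approached as far as the arm can. A call is refused whole if a number of a shift passes 1 or a number of a turn 1, either way. A call with a gripper value outside its range is refused whole. The fingers move at their own pace and stop on an object; FORCE is the grip in N (left out, the last holds). Time passes only in rows, so rows that do not move let the fingers close. It gives the time, the measured TCP pose, the force, the opening and the grip force at its end, in the units of the state.
- read_state(): the state, without advancing time (a new reading comes with each control period).
- camera(name): name is "scene" or "side" or "wrist"; returns (picture, depth): 480x640x3 uint8, red, green, blue; 480x640 float32, mm along the optical axis (not along the pixel's ray), 0 where there is no reading.
- camera_info(name): a dict with "intrinsics" (3x3 intrinsics, pixels), "world_from_camera" (4x4, takes a point from camera to world coordinates). Camera axes: x right, y down, z forward; pixel columns grow to the right and rows downward; lengths in mm; the calibration is good to about 2 mm. A picture is of the moment at which its call begins: read the wrist's pose just before it. camera_info takes no time and is no camera call; for the wrist camera it gives the pose at the moment of the call.
- sign_off(): hands the job in; it is judged then, once.
The state is a dict: "clock": time; "joints": joint angles; "qd": joint speeds; "effort": joint torques, N m; "eef_pos": TCP position; "eef_rot": TCP orientation; "wrist_force": force on the tool from outside, world axes, zero at the start; "moment": the same for the moment, N m; "finger_gap": finger opening in mm; "finger_force": force on a finger pad.
Only numpy, scipy, OpenCV 4.12 (cv2) and the standard library are available. Lean on these libraries where they do the work, as an engineer would, in place of code of your own. Each camera call takes 0.05 s, during which the arm holds its last target. There are 200 camera calls.

## Task

Put the red-lidded parts jar and then the blue-lidded one into the channel of the jar rack, upright, behind the green-lidded jar that is already there, so that from the sprung brass pusher outwards the row reads green, red, blue. Then push the row from the blue jar, without ramming it, until the jars stand side by side touching and the pusher is fully home against its hard stop, and finish while holding it there: keep pressing the blue jar when the program ends, since the spring drives the row back if it is let go. Leave the white- and black-lidded jars and the loupe, screwdriver and tweezers where they are.

Things in the scene. Friction and masses are not known exactly. Their poses are not given: they have to be found in the camera images.
- rack: grey jar rack, fixed, place and yaw vary. Origin: middle of its underside, on the bench (z 0). Channel along its y: floor 8 mm up, open at y = -135 mm; rails' inner faces at x = +-23 mm, 7 mm thick, tops 20 mm up, ending at y = 105 mm. Bracket at y = 110 to 130 mm, 56 mm wide, 52 mm tall; pusher rod and knob reach y = 177 mm, 40 mm up. Load jars from above in single file; push towards +y
- pusher (a joint): travel of the sprung pusher along rack +y, m: 0 = fully out (rest), 0.018 = fully home on its hard stop. The spring pushes back towards -y with about 3 N at 0, rising evenly to 8.4 N at 0.018; sliding jars add friction of up to about 5 N; on the stop the force rises abruptly
- pusher_face (a point): centre of the flat front face (towards rack -y) of the pusher's brass pad, 40 mm wide, from 12 to 48 mm above the bench. In the rack's frame x = 0, 30 mm up, y = 75 mm with the pusher out and 93 mm on the stop. A jar touching it has its axis 20 mm nearer -y
- jar_green: small aluminium parts jar with a green lid, a plain upright cylinder 40 mm in diameter and 50 mm tall (lid included), about 0.1 kg; stands upright in the rack's channel, 5 to 25 mm short of the pusher; first of the row; origin: centre of its underside, z up
- jar_red: small aluminium parts jar with a red lid, a plain upright cylinder 40 mm in diameter and 50 mm tall (lid included), about 0.1 kg; stands upright on the bench to one side of the rack; which jar stands where varies; to be second of the row; origin: centre of its underside, z up
- jar_blue: small aluminium parts jar with a blue lid, a plain upright cylinder 40 mm in diameter and 50 mm tall (lid included), about 0.1 kg; stands upright on the bench to one side of the rack; which jar stands where varies; to be last of the row; origin: centre of its underside, z up
- jar_white: small aluminium parts jar with a white lid, a plain upright cylinder 40 mm in diameter and 50 mm tall (lid included), about 0.1 kg; stands upright on the bench to one side of the rack; which jar stands where varies; leave alone; origin: centre of its underside, z up
- jar_black: small aluminium parts jar with a black lid, a plain upright cylinder 40 mm in diameter and 50 mm tall (lid included), about 0.1 kg; stands upright on the bench to one side of the rack; which jar stands where varies; leave alone; origin: centre of its underside, z up
- loupe: black eyeglass, 34 mm wide and 31 mm tall, lying behind the rack at the back of the green mat; leave alone
- screwdriver: small brass and steel screwdriver about 155 mm long, lying flat at the back of the mat; leave alone
- tweezers: brass tweezers about 145 mm long, lying flat at the back of the mat; leave alone
Things that resemble listed ones, but are neither listed nor needed, are in the scene too. What is shaped like the jar_blue but orange or pink is not meant. What is shaped like the jar_green but pink is not meant.

How it is judged:
By the outcome, as a careful person would: the job done as asked, in the order asked, and still so for the second after the job is handed in, while the arm keeps its last pose, push and grip.
It also fails if it takes over 61 s, if anything falls off the work surface, if the arm or the gripper's body presses on something with over 40 N, if the wrist force passes 120 N, or if a joint passes its speed limit or range.

## Working session

There is one attempt and no reset: what is moved stays moved. The work goes in short steps, Python scripts to look and compute and a shell command to move; the robot and the scene stay as the last step left them, time stands still between calls to the robot, and variables do not carry over. Pictures are saved under pics/ and viewed, at most 10 in all, crops included, and the job is handed in when it is done.

```bash
ls; mkdir -p pics; python3 - <<'E'
from cell import *
import cv2,numpy as np
for n in("scene","side"):
    p,d=camera(n); cv2.imwrite(f"pics/{n}0.png",p[:,:,::-1]); np.savez(f"/tmp/{n}0.npz",p=p,d=d)
    i=camera_info(n); print(n,np.round(i["intrinsics"],1).tolist(),np.round(i["world_from_camera"],3).tolist())
E
```

```text
pics
scene [[451.6, 0.0, 312.8], [0.0, 451.6, 241.3], [0.0, 0.0, 1.0]] [[-0.789, 0.394, -0.472, 1012.646], [0.615, 0.499, -0.611, 520.734], [-0.005, -0.772, -0.636, 641.106], [0.0, 0.0, 0.0, 1.0]]
side [[457.6, 0.0, 322.1], [0.0, 457.6, 241.8], [0.0, 0.0, 1.0]] [[0.743, -0.372, 0.556, 89.102], [-0.669, -0.389, 0.634, -623.325], [-0.02, -0.843, -0.538, 573.549], [0.0, 0.0, 0.0, 1.0]]
```

View pics/scene0.png

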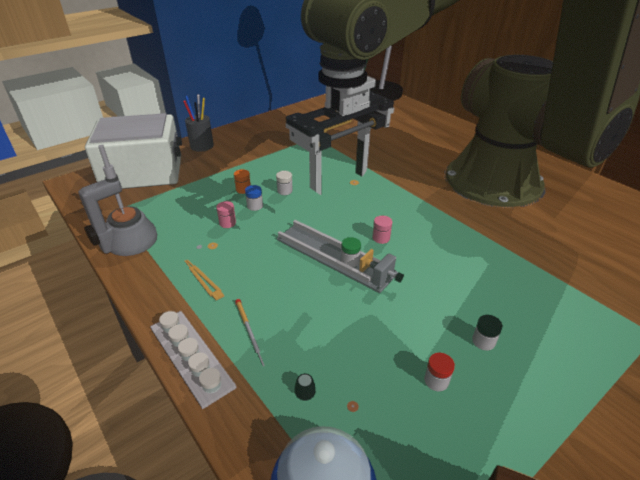

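View pics/side0.png

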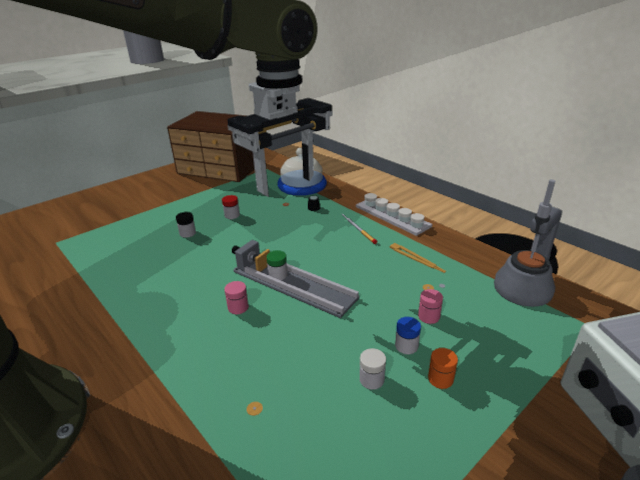

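The scene view has red at (440,365), blue at (254,197), green in the rack at (351,245), the pusher at (368,260) and a pink decoy at (383,228). The side view has red at (230,203), blue at (408,330) and green at (277,262).

```bash
cat > h.py <<'E'
import numpy as np,cv2
from cell import *
def cloud(d,i):
    K=i["intrinsics"];T=np.array(i["world_from_camera"]);K=np.array(K)
    v,u=np.mgrid[:480,:640]
    P=np.stack([(u-K[0,2])/K[0,0]*d,(v-K[1,2])/K[1,1]*d,d],-1)
    return P@T[:3,:3].T+T[:3,3]
HUE={"red":[(0,5),(174,180)],"blue":[(108,125)],"green":[(55,75)]}
def lid(p,W,c,roi):
    """centre and top height of a coloured lid near pixel roi=(u,v,r)"""
    h=cv2.cvtColor(p,cv2.COLOR_RGB2HSV)
    m=np.zeros(p.shape[:2],bool)
    for a,b in HUE[c]: m|=(h[...,0]>=a)&(h[...,0]<=b)
    m&=(h[...,1]>150)&(h[...,2]>40)
    u,v,r=roi; g=np.zeros_like(m); g[max(v-r,0):v+r,max(u-r,0):u+r]=1
    q=W[m&g]; q=q[(q[:,2]>25)&(q[:,2]<75)]
    top=np.percentile(q[:,2],90); t=q[q[:,2]>top-4]
    (x,y),rad=cv2.minEnclosingCircle(t[:,:2].astype(np.float32))
    return np.round([x,y,top,rad,len(t)],1)
E
python3 - <<'E'
from h import *
R={"scene":{"red":(440,365,22),"blue":(254,194,16),"green":(351,245,16)},"side":{"red":(230,203,14),"blue":(408,330,20),"green":(277,260,16)}}
for n in R:
    z=np.load(f"/tmp/{n}0.npz");W=cloud(z["d"],camera_info(n))
    for c in R[n]: 
        l=lid(z["p"],W,c,R[n][c]);print(n,c,l)
    g=l[:2]
    hsv=cv2.cvtColor(z["p"],cv2.COLOR_RGB2HSV)
    near=(np.linalg.norm(W[...,:2]-g,axis=-1)<220)&(hsv[...,1]<90)
    q=W[near&(W[...,2]>15)&(W[...,2]<24)]
    m=near&(W[...,2]>13)&(W[...,2]<26)
    k,lab,st,_=cv2.connectedComponentsWithStats(m.astype(np.uint8))
    for j in range(1,k):
        if st[j,4]>60:
            q=W[lab==j][:,:2].astype(np.float32); print(" rackpart",st[j].tolist(),[np.round(a,1) for a in cv2.minAreaRect(q)])
    h=near&(W[...,2]>49)&(W[...,2]<56); q=W[h]
    print(" tall",len(q),q.mean(0).round(1) if len(q) else "")
E
```

```text
scene red [599.2 309.6  50.2  20.1 423. ]
scene blue [ 566.3 -289.6   50.1   20.3  114. ]
scene green [522.1  14.1  57.9  19.5 145. ]
 rackpart [293, 220, 49, 26, 214] [array([523.9, -99.2]), array([ 10.8, 133.8]), np.float64(13.9)]
 rackpart [278, 231, 93, 50, 544] [array([548.1, -38.5]), array([ 42.8, 240.7]), np.float64(15.2)]
 rackpart [372, 274, 18, 12, 75] [array([515.6, 100.4]), array([16.5, 39.5]), np.float64(73.9)]
 tall 186 [503.7  86.3  50.8]
side red [598.4 306.2  51.5  20.2  85. ]
side blue [ 562.6 -293.    51.3   20.3  307. ]
side green [521.7  10.1  59.3  19.9 169. ]
 rackpart [237, 258, 107, 54, 726] [array([523.1, -32.2]), array([ 45. , 263.9]), np.float64(13.6)]
 rackpart [287, 263, 72, 34, 397] [array([569.1, -68.1]), array([ 11.1, 172.7]), np.float64(14.0)]
 tall 170 [491.8  77.3  51.7]
```

```bash
python3 - <<'E'
from h import *
R={"scene":dict(black=(488,325),white=(285,176),orange=(242,176),pink1=(227,208),pink2=(383,224),br=(385,268)),"side":dict(black=(184,217),white=(373,358),orange=(443,356),pink1=(431,293),pink2=(236,290),br=(247,249))}
for n in R:
    z=np.load(f"/tmp/{n}0.npz");W=cloud(z["d"],camera_info(n))
    for c,(u,v) in R[n].items(): print(n,c,np.median(W[v-1:v+2,u-2:u+3].reshape(-1,3),0).round(0))
s=read_state();print(s)
p,d=camera("wrist");i=camera_info("wrist");print(np.round(i["world_from_camera"],2).tolist())
cv2.imwrite("pics/w0.png",p[:,:,::-1])
E
```

```text
scene black [479. 309.  49.]
scene white [ 470. -292.   49.]
scene orange [ 554. -361.   49.]
scene pink1 [ 653. -261.   48.]
scene pink2 [419.  -0.  49.]
scene br [513. 101.  48.]
side black [468. 298.  50.]
side white [ 466. -304.   51.]
side orange [ 547. -373.   50.]
side pink1 [ 656. -268.   51.]
side pink2 [406. -19.  50.]
side br [497.  80.  52.]
{'clock': 0.1, 'joints': array([-6.65551401e-02,  3.00430294e-01,  1.52147517e+00, -2.76925445e-05,
        1.32071823e+00, -6.66273783e-02]), 'qd': array([ 4.27056400e-05, -5.43260208e-04, -7.97591485e-04, -2.24804579e-05,
        1.12951368e-03,  4.23884510e-04]), 'effort': array([ 1.84928511e-03, -5.32644153e+01, -3.53284299e+01,  7.10431044e-02,
        2.34944851e-02, -7.30603051e-05]), 'eef_pos': array([5.49749416e+02, 3.04543861e-02, 1.78553535e+02]), 'eef_rot': array([-3.14056211e+00, -4.18805290e-05,  1.57087541e+00]), 'wrist_force': array([-0.2138417 ,  0.44735943, -0.21766126]), 'moment': array([ 0.04907342,  0.02021595, -0.05397523]), 'finger_force': 0.0, 'finger_gap': 94.17010242780695}
[[1.0, 0.0, 0.0, 549.78], [0.0, -0.97, -0.25, 71.14], [0.0, 0.25, -0.97, 384.19], [0.0, 0.0, 0.0, 1.0]]
```

View pics/w0.png

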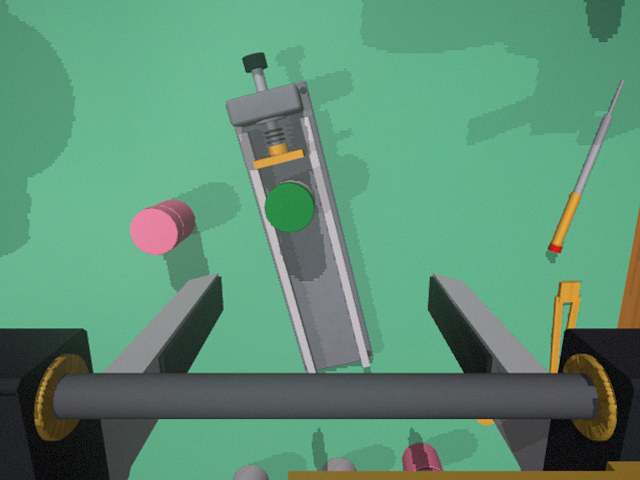

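The wrist view shows the green lid at (290,206), the brass pad at (279,158), the rails running to about (312,371)/(368,363), and the pink decoy at (160,230).

```bash
cat >> h.py <<'E'
def rack(p,W,c0):
    """rail tops: axis direction angle and mid-line; c0 = rough point on the axis"""
    h=cv2.cvtColor(p,cv2.COLOR_RGB2HSV)
    q=W[(W[...,2]>17)&(W[...,2]<24)&(h[...,1]<70)&(np.linalg.norm(W[...,:2]-c0,axis=-1)<150)][:,:2]
    best=None
    for a in np.radians(np.arange(8,20,.1)):
        x=(q-c0)@[np.cos(a),np.sin(a)]
        x=x[abs(x)<40]
        if best is None or (s:=np.var(x[x>0])+np.var(x[x<0]))<best[0]:
            s=np.var(x[x>0])+np.var(x[x<0]); best=(s,a,np.median(x[x>0]),np.median(x[x<0]),len(x))
    s,a,xp,xn,n=best; ex=np.array([np.cos(a),np.sin(a)]);ey=np.array([-ex[1],ex[0]])
    yy=(q-c0)@ey
    return a,c0+ex*(xp+xn)/2,ex,ey,(s,xp,xn,n,np.percentile(yy,[.5,99.5]))
E
python3 - <<'E'
from h import *
p,d=camera("wrist");W=cloud(d,camera_info("wrist"))
l=lid(p,W,"green",(290,206,35));print(l)
a,c,ex,ey,info=rack(p,W,l[:2]);print(np.degrees(a),c,info,"green off axis",(l[:2]-c)@ex)
h=cv2.cvtColor(p,cv2.COLOR_RGB2HSV)
m=(h[...,0]>10)&(h[...,0]<28)&(h[...,1]>120);m[:130]=0;m[185:]=0;m[:,:240]=0;m[:,310:]=0
q=W[m];q=q[q[:,2]>40];yy=(q[:,:2]-c)@ey;print("pusher top y rel",np.percentile(yy,[2,50,98]),np.median(q[:,2]))
E
```

```text
[ 521.3   11.8   59.    19.8 1866. ]
14.099999999999978 [522.12947822  12.00835053] (np.float64(14.785489432035208), np.float64(27.31268690481918), np.float64(-25.602196837397074), 3648, array([-146.39168102,   70.04153959])) green off axis -0.8552450337110242
pusher top y rel [35.17947006 38.178881   41.07022901] 47.906503147871234
```

```bash
python3 -m handwheel '0.15 0.9 0 0.35 0; 0.15 0.95 0 0.35 0; 0.15 0.95 0 0.35 0; 0.15 0.95 0 0.35 0; 0.15 0.95 0 0.35 0; 0.15 0.95 0 0.35 0; 0.15 0.95 -0.2 0.35 0; 0.1 0.95 -0.2 0.35 0; 0 0.1 -0.8 0 0; 0 0 -0.4 0 0; 0 0 0 0 0; 0 0 0 0 0' 20
python3 - <<'E'
from h import *
p,d=camera("wrist");W=cloud(d,camera_info("wrist"))
print(lid(p,W,"red",(320,240,239)),read_state()["eef_pos"],np.degrees(read_state()["eef_rot"]))
cv2.imwrite("pics/w1.png",p[:,:,::-1])
E
```

```text
clock: 1.2
eef_pos: [595.8, 305.8, 114.7]
eef_rot: [-3.14, 0.0, 1.815]
wrist_force: [-0.2, -1.2, 1.0]
finger_gap: 93.9
finger_force: 0.0
[ 598.8  309.6   52.3   19.7 2614. ] [596.43778232 305.8191679  116.1718935 ] [ 1.79946350e+02 -9.02345974e-03  1.03974146e+02]
```

```bash
python3 -m handwheel '0.06 0.09 -0.5 0 0; 0 0 -0.8 0 0; 0 0 -0.8 0 0; 0 0 -0.3 0 0; 0 0 0 0 0; 0 0 0 0 0; 0 0 0 0 1; 0 0 0 0 1; 0 0 0 0 1; 0 0 0 0 1; 0 0 0 0 1; 0 0 0 0 1' 25; python3 -m handwheel '0 0 0 0 1; 0 0 0 0 1; 0 0 0 0 1; 0 0 0 0 1'
```

```text
clock: 2.25
eef_pos: [598.5, 309.7, 19.3]
eef_rot: [3.141, -0.0, 1.815]
wrist_force: [0.0, -0.1, 0.3]
finger_gap: 57.3
finger_force: 0.0
clock: 2.58
eef_pos: [598.4, 309.6, 19.0]
eef_rot: [-3.142, -0.0, 1.815]
wrist_force: [-0.7, 0.3, -1.2]
finger_gap: 39.0
finger_force: 25.0
```

```bash
python3 -m handwheel '0 0 0.4 0 1; 0 0 0.8 0 1; 0 0 0.8 0 1; -0.1 -0.4 0.4 0 1; -0.2 -0.9 0 0 1; -0.2 -0.95 0 0 1; -0.2 -0.95 0 0 1; -0.2 -0.95 0 0 1; -0.2 -0.95 0 0 1; -0.2 -0.95 0 0 1; -0.2 -0.95 0 0 1; -0.12 -0.9 0 0 1'; python3 -m handwheel '0 -0.63 0 0 1; 0 0 0 0 1; 0 0 0 0 1'
python3 - <<'E'
from h import *
s=read_state();print(s["eef_pos"],s["finger_gap"],s["eef_rot"])
p,d=camera("wrist");W=cloud(d,camera_info("wrist"))
cv2.imwrite("pics/w2.png",p[:,:,::-1])
E
```

```text
clock: 3.58
eef_pos: [532.5, -8.2, 115.1]
eef_rot: [-3.141, 0.0, 1.815]
wrist_force: [0.3, 0.1, -2.3]
finger_gap: 39.1
finger_force: 25.0
clock: 3.83
eef_pos: [533.5, -32.6, 115.1]
eef_rot: [3.142, -0.0, 1.813]
wrist_force: [0.1, 0.2, -0.9]
finger_gap: 38.7
finger_force: 25.0
[533.47066474 -32.55193633 115.05089699] 38.73421157661626 [ 3.14158853e+00 -1.47796173e-04  1.81281723e+00]
```

View pics/w2.png

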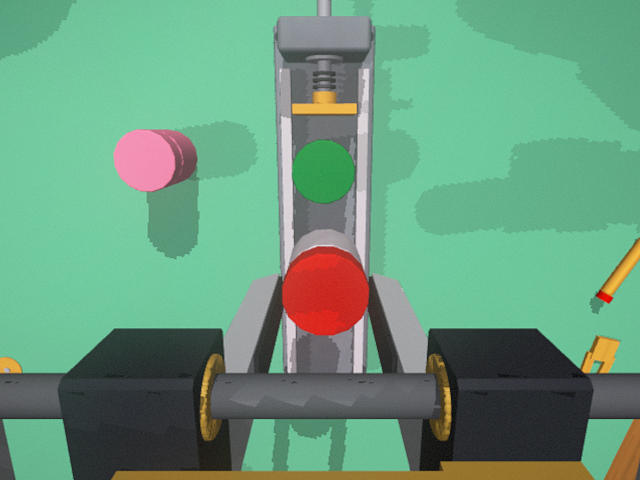

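Red is held at (326,290), in line with the rack, with green ahead at (323,171) and the pad at (325,108). I'll re-measure the mid-line from here.

```bash
python3 - <<'E'
from h import *
p,d=camera("wrist");W=cloud(d,camera_info("wrist"))
g=lid(p,W,"green",(323,171,45));print(g)
c0=np.array([522.1,12.0]);W2=W.copy();W2[250:]=0
a,c,ex,ey,info=rack(p,W2,c0);print(np.degrees(a),c,info,"green x,y",(g[:2]-c)@ex,(g[:2]-c)@ey)
t=read_state()["eef_pos"][:2];print("tcp x,y",(t-c)@ex,(t-c)@ey)
h=cv2.cvtColor(p,cv2.COLOR_RGB2HSV)
m=(h[...,0]<6)&(h[...,1]>150);q=W[m];z=np.percentile(q[:,2],80);q=q[abs(q[:,2]-z)<3]
e,_=cv2.minEnclosingCircle(q[:,:2].astype(np.float32));print("red",z,(e-c)@ex,(e-c)@ey)
E
```

```text
[ 521.2   12.2   58.7   19.5 3030. ]
14.099999999999978 [522.06834702  11.99204932] (np.float64(14.440307643745129), np.float64(26.294108626335927), np.float64(-26.359381117475642), 3729, array([-58.66004688,  70.88005069])) green x,y -0.7915255658292122 0.4132279136643689
tcp x,y 0.724583041052055 -44.44844626214479
red 146.56720160797715 0.8328448849086113 -44.45946183721141
```

```bash
python3 -m handwheel '-0.02 -0.03 -0.5 0 1; 0 0 -0.7 0 1; 0 0 -0.5 0 1; 0 0 -0.2 0 1; 0 0 -0.15 0 1; 0 0 -0.08 0 1; 0 0 -0.05 0 1; 0 0 0 0 1; 0 0 0 0 1'
```

```text
clock: 4.68
eef_pos: [533.2, -32.8, 28.6]
eef_rot: [3.141, 0.0, 1.815]
wrist_force: [-0.1, 0.7, -2.1]
finger_gap: 39.1
finger_force: 25.0
```

```bash
python3 -m handwheel '0 0 -0.03 0 1; 0 0 0 0 1; 0 0 0 0 0.35; 0 0 0 0 0.35; 0 0 0 0 0.35; 0 0 0 0 0.35; 0 0 0.3 0 0.35; 0 0 0.8 0 0.35; 0 0 0.8 0 0.35; 0 0 0.4 0 0.2; 0 0 0 0 0; 0 0 0 0 0'
python3 - <<'E'
from h import *
c=np.array([522.1,12.0]);a=np.radians(14.1);ex=np.array([np.cos(a),np.sin(a)]);ey=np.array([-ex[1],ex[0]])
p,d=camera("wrist");W=cloud(d,camera_info("wrist"))
for k in("green","red"):
    g=lid(p,W,k,(320,200,150));print(k,g,(g[:2]-c)@ex,(g[:2]-c)@ey)
print(read_state()["eef_pos"])
E
```

```text
clock: 5.68
eef_pos: [533.1, -32.8, 119.8]
eef_rot: [3.14, 0.001, 1.815]
wrist_force: [-0.4, 0.8, -1.1]
finger_gap: 77.5
finger_force: 0.0
green [ 520.3   11.7   57.6   19.4 2922. ] -1.8188541310484172 0.14754541662943235
red [ 532.   -32.9   57.6   19.9 2691. ] -1.336581077873439 -45.95904210296675
[532.5278801  -32.78277456 118.50678475]
```

```bash
python3 -m handwheel '0.1 -0.5 0 0 0.2; 0.12 -0.9 0 0 0.2; 0.12 -0.95 0 0 0.2; 0.12 -0.95 0 0 0.2; 0.12 -0.95 0 0 0.2; 0.12 -0.95 0 0 0.2; 0.1 -0.8 0 0 0.2; 0 -0.46 0 0 0.2; 0 0 0 0 0.2; 0 0 0 0 0.2'
python3 - <<'E'
from h import *
p,d=camera("wrist");W=cloud(d,camera_info("wrist"))
g=lid(p,W,"blue",(320,240,150));t=read_state()["eef_pos"];print(g,t,(g[:2]-t[:2])/40,(19-t[2])/40)
E
```

```text
clock: 6.57
eef_pos: [564.0, -291.3, 116.9]
eef_rot: [-3.14, -0.002, 1.814]
wrist_force: [0.5, 0.1, -0.1]
finger_gap: 75.6
finger_force: 0.0
[ 564.5 -291.6   51.3   19.5 1867. ] [ 564.31582709 -290.45416068  117.42507018] [ 0.00460432 -0.02864598] -2.4606267544507605
```

```bash
python3 -m handwheel '0 -0.02 -0.5 0 0.2; 0 0 -0.8 0 0.2; 0 0 -0.8 0 0.2; 0 0 -0.3 0 0.2; 0 0 -0.05 0 0.2; 0 0 0 0 0.2; 0 0 0 0 1; 0 0 0 0 1; 0 0 0 0 1; 0 0 0 0 1; 0 0 0 0 1; 0 0 0 0 1' 25; python3 -m handwheel '0 0 0 0 1; 0 0 0 0 1'
```

```text
clock: 7.62
eef_pos: [564.8, -292.1, 21.0]
eef_rot: [3.141, 0.0, 1.815]
wrist_force: [0.3, 0.4, 1.8]
finger_gap: 39.2
finger_force: 25.3
clock: 7.78
eef_pos: [564.9, -292.1, 20.9]
eef_rot: [3.141, 0.0, 1.815]
wrist_force: [-0.5, -0.4, 2.8]
finger_gap: 38.3
finger_force: 25.0
```

```bash
python3 -m handwheel '0 0 0.4 0 1; 0 0 0.8 0 1; 0 0 0.8 0 1; -0.05 0.4 0.2 0 1; -0.1 0.9 0 0 1; -0.1 0.95 0 0 1; -0.1 0.95 0 0 1; -0.1 0.95 0 0 1; -0.05 0.8 0 0 1; 0 0.4 0 0 1; 0 0 0 0 1; 0 0 0 0 1'
python3 - <<'E'
from h import *
c=np.array([522.1,12.0]);a=np.radians(14.1);ex=np.array([np.cos(a),np.sin(a)]);ey=np.array([-ex[1],ex[0]])
p,d=camera("wrist");W=cloud(d,camera_info("wrist"))
cv2.imwrite("pics/w3.png",p[:,:,::-1])
g=lid(p,W,"red",(320,150,120));print(g,(g[:2]-c)@ex,(g[:2]-c)@ey)
t=read_state()["eef_pos"];print(t,(t[:2]-c)@ex,(t[:2]-c)@ey)
h=cv2.cvtColor(p,cv2.COLOR_RGB2HSV)
m=(h[...,0]>108)&(h[...,0]<125)&(h[...,1]>150);q=W[m];z=np.percentile(q[:,2],80);q=q[abs(q[:,2]-z)<3]
e,_=cv2.minEnclosingCircle(q[:,:2].astype(np.float32));print("blue",z,(e-c)@ex,(e-c)@ey)
E
```

```text
clock: 8.78
eef_pos: [544.8, -77.6, 108.7]
eef_rot: [3.142, 0.0, 1.817]
wrist_force: [0.5, -0.2, -1.1]
finger_gap: 38.2
finger_force: 25.0
[ 532.9  -34.2   58.7   19.9 3256. ] -0.7803957794390185 -47.43912923344433
[544.81881994 -78.3932461  108.60779036] 0.013195962442928949 -93.20452534654167
blue 138.2655780683198 0.07888170523694157 -93.25104614163763
```

View pics/w3.png

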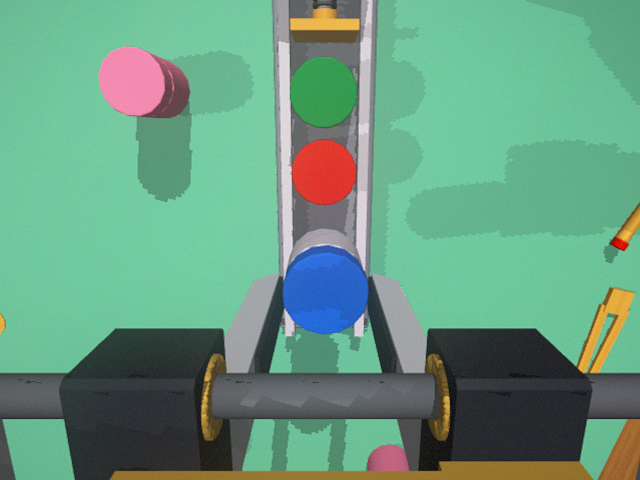

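Green (324,91), red (324,172) and the held blue (326,291) are in line with the channel, with a gap of about 6 mm. I'll lower blue.

```bash
python3 -m handwheel '0 0 -0.5 0 1; 0 0 -0.7 0 1; 0 0 -0.4 0 1; 0 0 -0.2 0 1; 0 0 -0.12 0 1; 0 0 -0.05 0 1; 0 0 -0.02 0 1; 0 0 0 0 1; 0 0 0 0 1'
```

```text
clock: 9.58
eef_pos: [545.3, -78.2, 29.9]
eef_rot: [3.14, 0.001, 1.815]
wrist_force: [-0.6, 0.4, -1.0]
finger_gap: 38.4
finger_force: 25.0
```

```bash
python3 -m handwheel '0 0 -0.03 0 1; 0 0 0 0 1; 0 0 0 0 0.35; 0 0 0 0 0.35; 0 0 0 0 0.35; 0 0 0 0 0.35; 0 0 0.3 0 0.35; 0 0 0.8 0 0.35; 0 0 0.8 0 0.35; 0.13 -0.52 0 0 0.6; 0.13 -0.52 0 0 1; 0 0 0 0 1'; python3 -m handwheel '0 0 0 0 1; 0 0 0 0 1; 0 0 0 0 1; 0 0 0 0 1; 0 0 0 0 1; 0 0 0 0 1; 0 0 0 0 1' 20
python3 - <<'E'
from h import *
c=np.array([522.1,12.0]);a=np.radians(14.1);ex=np.array([np.cos(a),np.sin(a)]);ey=np.array([-ex[1],ex[0]])
t=read_state()["eef_pos"];print(t,(t[:2]-c)@ex,(t[:2]-c)@ey)
p,d=camera("wrist");W=cloud(d,camera_info("wrist"))
cv2.imwrite("pics/w4.png",p[:,:,::-1])
for k in("green","red","blue"):
    g=lid(p,W,k,(320,150,150));print(k,g,(g[:2]-c)@ex,(g[:2]-c)@ey)
E
```

```text
clock: 10.58
eef_pos: [555.9, -122.2, 105.3]
eef_rot: [3.14, 0.001, 1.813]
wrist_force: [-0.2, -0.2, -0.2]
finger_gap: 44.3
finger_force: 0.0
clock: 11.17
eef_pos: [555.2, -119.4, 103.9]
eef_rot: [3.142, 0.0, 1.815]
wrist_force: [1.3, -0.2, 0.3]
finger_gap: 0.7
finger_force: 0.0
[ 555.18720419 -119.39213714  103.87639199] 0.08125636650176168 -135.49409647687028
green [ 521.1   11.2   58.7   19.4 2705. ] -1.1647640247135649 -0.5322826004417756
red [ 532.6  -33.6   58.7   19.7 3833. ] -0.9251883769527849 -46.78412152073769
blue [ 544.7  -79.    58.8   19.8 3339. ] -0.2498585270927475 -93.76405265727607
```

View pics/w4.png

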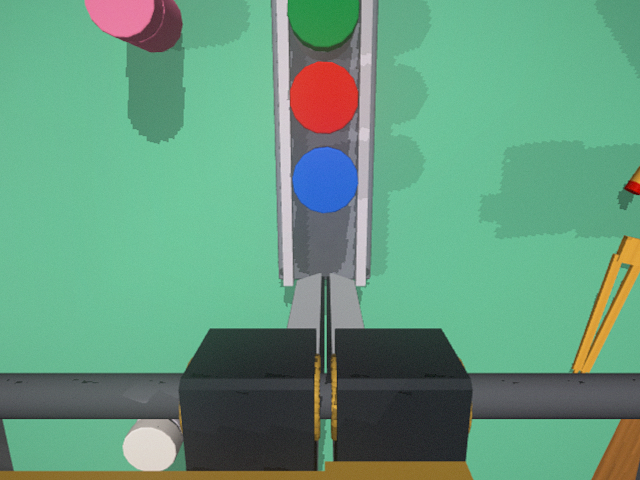

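All three jars are upright in the channel: green at (324,15), red at (324,97), blue at (325,180). The closed fingers are in line behind blue.

```bash
python3 -m handwheel '0 0 -0.6 0 1; 0 0 -0.8 0 1; 0 0 -0.5 0 1; 0 0 -0.2 0 1; 0 0 0 0 1; -0.03 0.12 0 0 1; -0.03 0.12 0 0 1; -0.02 0.08 0 0 1; 0 0 0 0 1; 0 0 0 0 1'
```

```text
clock: 12.05
eef_pos: [552.4, -106.6, 20.7]
eef_rot: [3.14, 0.001, 1.816]
wrist_force: [0.8, 0.2, -0.2]
finger_gap: 0.2
finger_force: 0.0
```

```bash
python3 -m handwheel '-0.01 0.04 0 0 1; -0.0125 0.05 0 0 1; -0.0125 0.05 0 0 1; -0.0125 0.05 0 0 1; -0.0125 0.05 0 0 1; -0.0125 0.05 0 0 1; -0.0125 0.05 0 0 1; -0.0125 0.05 0 0 1; -0.0125 0.05 0 0 1; -0.0125 0.05 0 0 1; -0.0125 0.05 0 0 1; 0 0 0 0 1'
python3 - <<'E'
from h import *
c=np.array([522.1,12.0]);a=np.radians(14.1);ex=np.array([np.cos(a),np.sin(a)]);ey=np.array([-ex[1],ex[0]])
s=read_state();t=s["eef_pos"];print((t[:2]-c)@ex,(t[:2]-c)@ey,"F",s["wrist_force"][:2]@ey)
p,d=camera("wrist");W=cloud(d,camera_info("wrist"))
for k in("green","red","blue"):
    g=lid(p,W,k,(320,150,150));print(k,g,(g[:2]-c)@ex,(g[:2]-c)@ey)
E
```

```text
clock: 13.05
eef_pos: [546.5, -84.8, 19.9]
eef_rot: [3.142, -0.0, 1.815]
wrist_force: [1.4, -0.7, 1.3]
finger_gap: 0.7
finger_force: 0.5
0.11355430310218854 -99.87252865886713 F -1.062874343951914
green [ 518.7   19.9   58.6   19.5 6918. ] -1.3730062588585397 8.490279960821969
red [ 528.8  -18.5   58.7   19.8 8088. ] -0.9321153570659486 -31.21331704515111
blue [ 539.   -57.    58.7   20.  6846. ] -0.41859875492335463 -71.0382627538313
```

```bash
python3 -m handwheel '-0.0125 0.05 0 0 1; -0.0125 0.05 0 0 1; -0.01 0.04 0 0 1; -0.01 0.04 0 0 1; -0.01 0.04 0 0 1; -0.01 0.04 0 0 1; -0.01 0.04 0 0 1; 0 0 0 0 1'; python3 -m handwheel '-0.01 0.04 0 0 1; -0.01 0.04 0 0 1; -0.01 0.04 0 0 1; -0.005 0.02 0 0 1; 0 0 0 0 1; 0 0 0 0 1'
python3 - <<'E'
from h import *
c=np.array([522.1,12.0]);a=np.radians(14.1);ex=np.array([np.cos(a),np.sin(a)]);ey=np.array([-ex[1],ex[0]])
s=read_state();t=s["eef_pos"];print((t[:2]-c)@ex,(t[:2]-c)@ey,"F",s["wrist_force"][:2]@ey)
E
```

```text
clock: 13.77
eef_pos: [543.7, -73.3, 19.9]
eef_rot: [3.141, 0.001, 1.815]
wrist_force: [1.3, -4.8, 0.3]
finger_gap: 0.4
finger_force: 2.4
clock: 14.27
eef_pos: [542.4, -68.0, 20.0]
eef_rot: [3.141, 0.001, 1.815]
wrist_force: [2.3, -6.9, 0.4]
finger_gap: 0.6
finger_force: 3.3
0.19930171458216883 -82.57984488092383 F -7.227971398497988
```

```bash
python3 -m handwheel '-0.006 0.025 0 0 1; -0.006 0.025 0 0 1; -0.006 0.025 0 0 1; -0.006 0.025 0 0 1; 0 0 0 0 1; 0 0 0 0 1';python3 -m handwheel '-0.006 0.025 0 0 1; 0 0 0 0 1'; python3 -m handwheel '-0.003 0.0125 0 0 1; 0 0 0 0 1'
```

```text
clock: 14.77
eef_pos: [541.5, -64.2, 20.0]
eef_rot: [3.141, 0.001, 1.815]
wrist_force: [1.9, -8.7, 0.3]
finger_gap: 0.7
finger_force: 4.0
clock: 14.93
eef_pos: [541.4, -63.3, 20.1]
eef_rot: [3.141, 0.002, 1.815]
wrist_force: [1.4, -8.8, 0.7]
finger_gap: 0.5
finger_force: 4.3
clock: 15.1
eef_pos: [541.3, -62.9, 20.1]
eef_rot: [3.141, 0.002, 1.815]
wrist_force: [2.5, -8.7, -0.7]
finger_gap: 0.0
finger_force: 4.5
```

```bash
python3 -m handwheel '-0.003 0.0125 0 0 1; 0 0 0 0 1'
```

```text
clock: 15.27
eef_pos: [541.1, -62.4, 20.1]
eef_rot: [3.141, 0.002, 1.815]
wrist_force: [3.0, -9.8, 0.3]
finger_gap: 0.6
finger_force: 4.6
```

```bash
python3 -m handwheel '-0.003 0.0125 0 0 1; -0.003 0.0125 0 0 1; 0 0 0 0 1'
```

```text
clock: 15.52
eef_pos: [540.9, -61.4, 20.1]
eef_rot: [3.141, 0.002, 1.815]
wrist_force: [3.4, -8.9, 0.3]
finger_gap: 0.3
finger_force: 4.7
```

```bash
python3 -m handwheel '-0.003 0.0125 0 0 1; 0 0 0 0 1; 0 0 0 0 1'
```

```text
clock: 15.77
eef_pos: [540.8, -60.9, 20.1]
eef_rot: [3.141, 0.002, 1.815]
wrist_force: [2.0, -9.8, -0.1]
finger_gap: 0.5
finger_force: 4.8
```

```bash
python3 -m handwheel '-0.003 0.0125 0 0 1; 0 0 0 0 1; 0 0 0 0 1'
```

```text
clock: 16.02
eef_pos: [540.7, -60.5, 20.1]
eef_rot: [3.141, 0.002, 1.815]
wrist_force: [2.1, -9.2, 1.2]
finger_gap: 0.5
finger_force: 4.9
```

```bash
python3 -m handwheel '-0.003 0.0125 0 0 1; 0 0 0 0 1; 0 0 0 0 1'
```

```text
clock: 16.27
eef_pos: [540.7, -60.2, 20.2]
eef_rot: [3.14, 0.002, 1.815]
wrist_force: [3.1, -11.3, 1.3]
finger_gap: 0.4
finger_force: 5.8
```

```bash
python3 -m handwheel '-0.003 0.0125 0 0 1; 0 0 0 0 1; 0 0 0 0 1'
```

```text
clock: 16.52
eef_pos: [540.8, -60.1, 20.4]
eef_rot: [3.14, 0.003, 1.815]
wrist_force: [4.1, -13.3, 1.7]
finger_gap: 0.3
finger_force: 7.0
```

```bash
python3 -m handwheel '-0.003 0.0125 0 0 1; 0 0 0 0 1; 0 0 0 0 1'
```

```text
clock: 16.77
eef_pos: [541.0, -59.9, 20.5]
eef_rot: [3.14, 0.004, 1.815]
wrist_force: [5.0, -16.7, 2.2]
finger_gap: 0.3
finger_force: 8.3
```

The force climbs abruptly while the position stops changing, so the pusher is on its stop at about 17 N. I'll check with pictures.

```bash
python3 - <<'E'
from h import *
c=np.array([522.1,12.0]);a=np.radians(14.1);ex=np.array([np.cos(a),np.sin(a)]);ey=np.array([-ex[1],ex[0]])
p,d=camera("wrist");W=cloud(d,camera_info("wrist"))
for k in("green","red","blue"):
    g=lid(p,W,k,(320,150,150));print(k,g,(g[:2]-c)@ex,(g[:2]-c)@ey)
q,_=camera("side");cv2.imwrite("pics/end.png",np.hstack([cv2.resize(p[:,:,::-1],(400,300)),cv2.resize(q[180:360,180:420,::-1],(400,300))]))
s=read_state();print(s["eef_pos"],s["wrist_force"],s["clock"])
E
```

```text
green [ 512.8   44.2   58.8   19.6 7132. ] -1.175406362638287 33.495498501778876
red [5.228e+02 5.900e+00 5.890e+01 1.980e+01 8.039e+03] -0.8071411611954805 -6.086749801487154
blue [ 533.9  -32.7   59.2   20.3 6831. ] 0.5548987535247617 -46.227936222303235
[540.92583167 -59.92552003  20.4801127 ] [  3.71349022 -16.22272029   0.38869618] 16.8667
```

View pics/end.png

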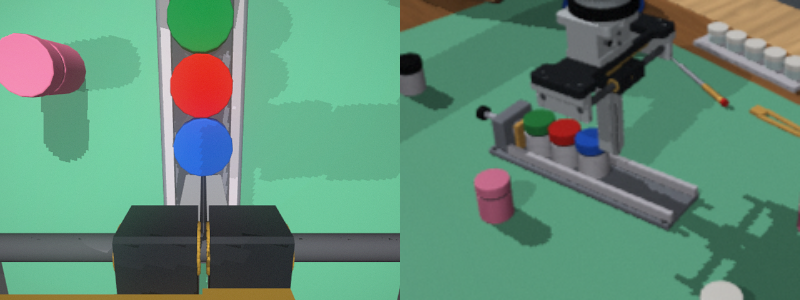

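The row reads green, red, blue from the pusher, touching and upright. The left half shows them at (200,20), (201,85) and (203,147), with the fingers pressing blue. Green has moved to within 0.5 mm of where the hard stop should put it.

```bash
python3 -c "
from cell import *
print(sign_off())"
```

```text
the job is handed in; nothing more can be done
None
```

The job is handed in: the jars stand green, red, blue in the rack, touching and upright, with the pusher on its hard stop and the arm still pressing the blue jar at about 17 N, 16.9 s in.

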